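Close and bolt the sample case

ROBOT

A 6-joint arm with a two-finger parallel gripper is mounted at the origin on the work surface; the furniture and walls round the work are solid. World frame = base frame: x ahead of the robot, y to its left, z up, the work surface at z = 0. Lengths are in m, angles in rad, forces in N, time in s.
With the tool pointing down it reaches from about 0.375 to 0.9 m from the base axis. Payload 3.1 kg.
Tool frame: the origin (TCP) lies on the centre line of the jaws, within the pads' length; the fingertips stand 14 mm ahead of it and the grasp point (between the pads) lies 5 mm behind it; z points along the fingers, y is the line along which they close (so a half turn about z gives the same grasp; the last joint's range is limited). The gripper opens to 87 mm and grips with 3 to 60 N. Pads are 19 mm wide; open, the fingers measure 117 mm over their backs; the gripper's body (75 mm by 190 mm) begins 51 mm behind the grasp point.
Start: joints at [-1.423, 0.527, 1.433, -0, 1.181, -0.178], TCP at [0.2, -0.592, 0.237] pointing down, gripper open.
Joint ranges: [-3.08, 3.08], [-0.75, 2.2], [0.22, 2.44], [-1.43, 4.57], [0, 2.65], [-2.85, 2.85]. Speed limits (rad/s): [2.79, 2.79, 3.14, 3.14, 3.14, 3.14].

INTERFACE

Orientations are given as a unit quaternion [x, y, z, w].
In Python, from rig import robot gives the robot as it stands.
- The arm moves only by the tool move_arm, never from a script. Its argument "commands" is a list of rows, each an object with "hand": the finger opening in cm, from 0 to 8.7; "travel": the shift along the tool's x, y, z in cm, a list of three; "twist": the turn, a rotation vector about the tool's x, y, z in degrees, a list of three. In form: [{"hand": hand, "travel": [dx, dy, dz], "twist": [wx, wy, wz]}, ...]. A call has 1 to 5 rows; each row shifts and turns the commanded pose from where the row before left it, along the tool's axes as they then stand; what a row does not reach is not made up. A row lasts 1/12 s, in which the tool goes at most 41.7 mm and 7.16 degrees, less where a joint would pass 70% of its speed; a pose out of reach is approached as far as the arm can. A call is refused whole if a number of a shift passes 4.17 or a number of a turn 7.16, either way. A call with a gripper value outside its range is refused whole. The fingers move at their own pace and stop on an object; "force" is the grip in N (left out, the last holds). Time passes only in rows, so rows that do not move let the fingers close. It gives the time, the measured TCP pose, the force, the opening and the grip force at its end, in the units of the state.
- robot.get_obs(): the state, without advancing time (a new reading comes with each control period).
- robot.camera(name): name is "side" or "top"; returns a dict with "frame" (400x640x3 uint8, red, green, blue), "fov_y" (degrees; the focal length in pixels is half the picture's height over the tangent of half this angle, whatever the lens; pixels are square), "cx", "cy" (the principal point, pixels), "extrinsics" (4x4, takes a point from camera to world coordinates). Camera axes: x right, y down, z forward; pixel columns grow to the right and rows downward; lengths in m; the calibration is good to about 2 mm. A picture is of the moment at which its call begins. There is no depth.
- robot.hand_in(): hands the job in; it is judged then, once.
The state is a dict: "time": time; "q": joint angles; "joint_velocities": joint speeds; "joint_torque": joint torques, N m; "position": TCP position; "tool_rot": TCP orientation; "ft_force": force on the tool from outside, world axes, zero at the start; "moment": the same for the moment, N m; "grip_width": finger opening in m; "grip_force": force on a finger pad.
Only numpy, scipy, OpenCV 4.12 (cv2) and the standard library are available. Lean on these libraries where they do the work, as an engineer would, in place of code of your own. Each camera call takes 0.05 s, during which the arm holds its last target. There are 200 camera calls.

TASK

Close up the open sample case. One vial in its front row stands proud: press it gently down with the fingertips until its cap is level with its neighbours, before the lid comes down; then push the lid over and fully shut, and push the knob of the slide bolt on the front across until it butts against the bolt's guide, so that the bolt passes through the lid's hasp. Only push: pull nothing up, and leave the other things on the desk where they are.

Things in the scene. Friction and masses are not known exactly. Their poses are not given: they have to be found in the camera images.
- sample_case: Open grey plastic case, 112 mm deep (x), 182 mm wide (y), walls 34 mm high; it stands firm and does not shift. Origin: centre of its underside, on the desk. Its x axis points from its front (the bolt's side) to the hinge, z up. Black foam (top 22 mm above the desk) holds vials of 19 mm diameter in three rows (x = -34, -4, +26 mm) of five (y = -60, -30, 0, 30, 60 mm).
- case_front (a point): Middle of the top edge of the case's front wall: case x = -56 mm, y = 0, 34 mm above the desk. Caps of seated vials are 44 mm above the desk (10 mm above this point); the seated vials do not give and stop a fingertip there.
- vial_slide (a joint): How far the proud vial stands above its seat, m: 0 is seated, its cap level with its neighbours. It starts at 0.009 to 0.013 and slides straight down in the tight foam against about 2.5 N, then stops hard at 0. While it stands proud the lid cannot shut.
- vial_cap (a point): Centre of the top of the proud vial's cap; the vial is in the front row, in any of its five places.
- proud_vial: The proud vial itself, white with a white cap, 19 mm diameter, 38 mm high, of glass: not to be pressed with more than about 60 N. Origin at the centre of its foot.
- lid (a joint): Angle of the grey lid, rad: 0 is shut; it starts at 1.65 to 1.82, standing up and leaning a little back (limit 1.95). Its stiff hinge (about 0.13 N m) holds it at any angle, so it neither falls nor springs: it must be pushed all the way, from behind at first and from above at the end.
- lid_hinge (a point): Point on the hinge axis at the middle of the case's width: case x = +59 mm, 34 mm above the desk. The axis runs along the case's y; positive turns lift the front edge up and over to the rear.
- lid_edge (a point): Middle of the front edge of the lid's flat outer face. Shut, it lies at case x = -56 mm, 50 mm above the desk: 115 mm along the lid from the hinge axis and 16 mm to the outer side. The lid is 182 mm wide. From the middle of this edge a steel hasp with an eye, up to 18 mm wide, hangs on the inner side (when shut, down to 13 mm above the desk and 16 mm before the front face).
- bolt (a joint): Travel of the steel slide bolt on the case's front, m: 0 is drawn back, 0.030 is home, through the hasp's eye, its knob against the guide. It starts at 0 to 0.006 and moves along the case's -y (to the robot's right) against about 1.5 N. Only with the lid shut can it enter the eye.
- bolt_knob (a point): Middle of the bolt's dark knob, a round grip 13 mm thick with its axis along the case's x: it reaches from 14 to 28 mm before the front face, 24 mm above the desk (this point: 21 mm before the face). At travel 0 it is at case y = +78 mm, at home at y = +48 mm; push on its +y side. Guides and hasp stand up to 16 mm before the face.
- loose_vial_a: Bystander: loose vial 19 mm diameter, 38 mm high, standing before the right half of the case's front.
- loose_vial_b: Bystander: loose vial 19 mm diameter, 38 mm high, standing left of the case.
- label_roll: Bystander: roll of labels, 72 mm diameter, 30 mm high, left of the case.
- carton: Bystander: flat carton 91 x 53 x 36 mm, in front to the right.

How it is judged:
On the way, in this order (a step that is already met when the one before it is completed fails the run):
1. the proud vial is pressed home in its pocket (value of joint vial_slide below 0.002 m), for 0.2 s.
2. the lid is shut (value of joint vial_slide below 0.002 m and value of joint lid below 0.03 rad), for 0.2 s.
3. the bolt is home through the hasp (all of step 2 and value of joint bolt above 0.027 m), for 0.2 s.
At the end, for the whole second after the job is handed in: the proud vial is within 2 mm of its seat, the lid within 0.03 rad of shut (about 3 mm at its front edge), the bolt within 3 mm of home (all of step 3); the robot touches nothing.
It fails at once if the proud vial is pulled up instead of pressed down (value of joint vial_slide above 0.017 m).
It fails at once if the glass vial is pressed hard (over 60 N) (contact force between the fingers and proud_vial above 60 N).
It fails at once if the lid is brought down on the vial while it stands proud (value of joint lid below 0.2 rad and value of joint vial_slide above 0.004 m).
It fails at once if the bolt is pushed across before the lid is shut (value of joint bolt above 0.012 m and value of joint lid above 0.08 rad).
It fails at once if a bystander is moved more than 20 mm, lifted or knocked over (distance of any of loose_vial_a, loose_vial_b, label_roll, carton from where it was at the start of the episode above 0.02 m or angle between any of loose_vial_a, loose_vial_b, label_roll, carton's own z axis and vertical above 0.5 rad).
It also fails if it takes over 56 s, if anything falls off the work surface, if the arm or the gripper's body presses on something with over 40 N, if the wrist force passes 120 N, or if a joint passes its speed limit or range.

## Working session

There is one attempt and no reset: what is moved stays moved. The work goes in short steps, Python scripts to look and compute and a tool call to move; the robot and the scene stay as the last step left them, time stands still between calls to the robot, and variables do not carry over. Pictures are saved under pics/ and viewed, at most 10 in all, crops included, and the job is handed in when it is done.

Besides the shell and the picture viewer there is one more tool, called after "Call:" by a JSON object that holds its "op" and its "data". move_arm: Moves the arm, as the interface text tells. Its arguments: {"type":"object","properties":{"commands":{"type":"array"},"force":{"type":"number"}},"required":["commands"]}

```bash
mkdir -p pics; python3 - <<'E'
from rig import robot
import cv2
for n in("side","top"):
    c=robot.camera(n); cv2.imwrite(f"pics/{n}0.png",c["frame"][:,:,::-1]); print(n,c["fov_y"],c["cx"],c["cy"],c["extrinsics"].round(4).tolist())
    print({k:c[k] for k in c if k not in("frame","extrinsics")})
print(robot.get_obs())
E
```

```text
side 46.93525833994203 320.5203836541003 201.12141736274842 [[0.9745, -0.0703, 0.213, 0.2662], [-0.2233, -0.3933, 0.8919, -0.5517], [0.0211, -0.9167, -0.399, 0.4281], [0.0, 0.0, 0.0, 1.0]]
{'fov_y': 46.93525833994203, 'cx': 320.5203836541003, 'cy': 201.12141736274842}
top 45.681479069632275 318.38428121637224 194.0280910882241 [[-0.0045, -0.9994, 0.0333, 0.3854], [-0.9999, 0.0039, -0.0163, 0.2371], [0.0162, -0.0334, -0.9993, 1.0709], [0.0, 0.0, 0.0, 1.0]]
{'fov_y': 45.681479069632275, 'cx': 318.38428121637224, 'cy': 194.0280910882241}
{'time': 0.1, 'q': array([-1.42348475e+00,  5.28357738e-01,  1.43374699e+00, -2.94038452e-06,
        1.18140475e+00, -1.78502402e-01]), 'joint_velocities': array([ 0.00133324, -0.00370599, -0.0014358 ,  0.00104113, -0.0014139 ,
       -0.00157328]), 'joint_torque': array([ 5.24294660e-05, -4.40985525e+01, -1.77150464e+01,  6.35485305e-02,
        5.34067419e-02, -4.85454143e-05]), 'position': array([ 0.19998346, -0.59148835,  0.23568761]), 'tool_rot': array([ 9.86759432e-01,  1.62187866e-01,  1.35867693e-05, -9.58315237e-04]), 'ft_force': array([ 0.50338833,  0.40410321, -0.39385441]), 'moment': array([0.00795612, 0.00097212, 0.02800735]), 'grip_force': 0.0, 'grip_width': 0.08693128374208908}
```

View pics/top0.png

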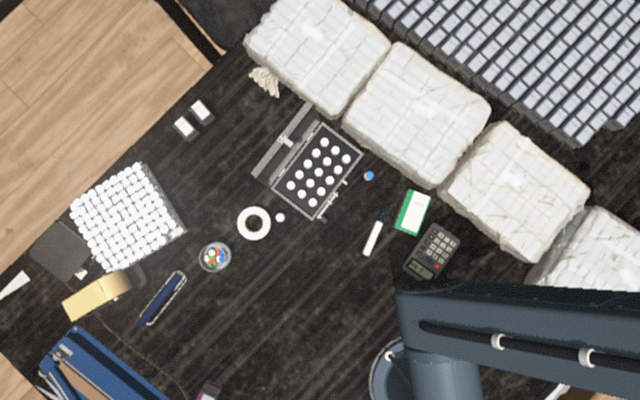

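View pics/side0.png

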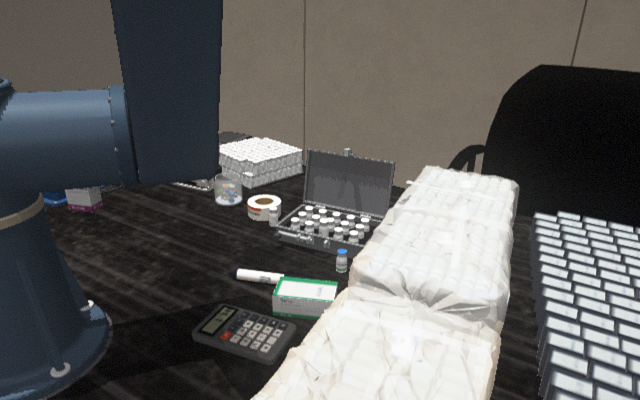

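The top view shows the case around (315,170): hinge up-left, front edge from about (315,220) to (362,155), bolt near (335,200). The side view shows it at (330,210). I'll zoom in on both.

```bash
python3 - <<'E'
import cv2
t=cv2.imread("pics/top0.png")[90:240,230:400]; s=cv2.imread("pics/side0.png")[140:280,230:410]
cv2.imwrite("pics/tz.png",cv2.resize(t,None,fx=4,fy=4,interpolation=cv2.INTER_CUBIC)); cv2.imwrite("pics/sz.png",cv2.resize(s,None,fx=4,fy=4,interpolation=cv2.INTER_CUBIC))
E
```

```text
(no output)
```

View pics/tz.png

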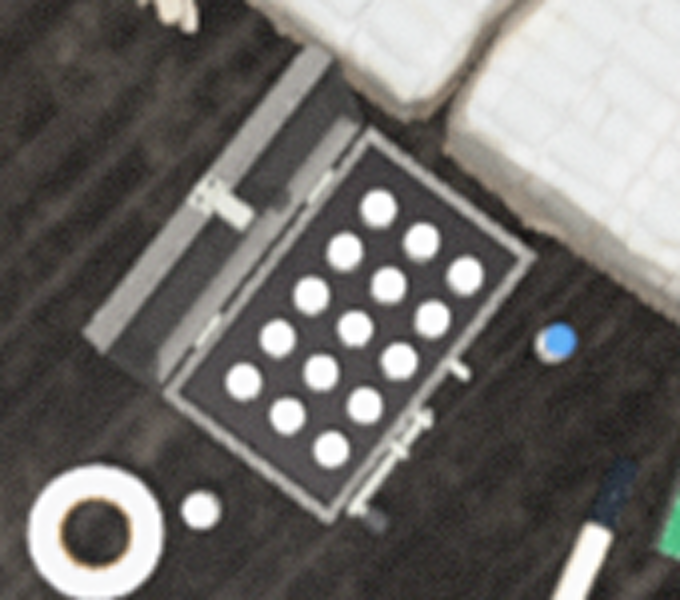

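View pics/sz.png

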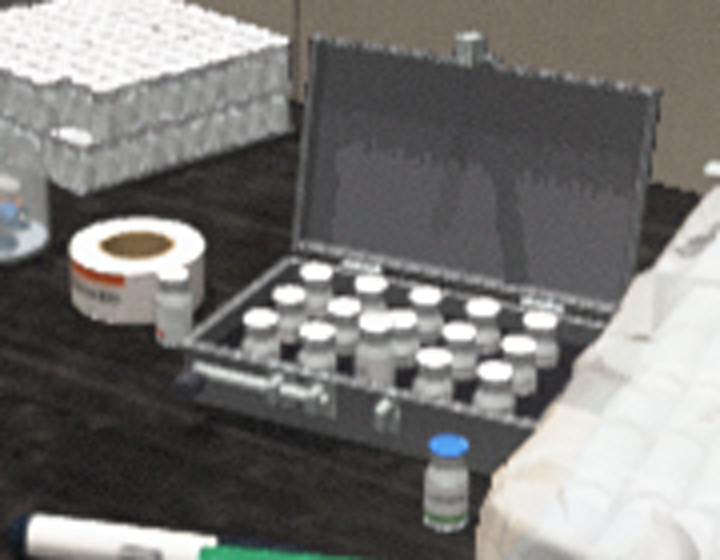

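```bash
cat > h.py <<'E'
import numpy as np, pickle
from scipy.optimize import least_squares
from scipy.spatial.transform import Rotation as R
import cv2
F={'side':(46.93525833994203,320.52,201.12,np.array([[0.9745,-0.0703,0.213,0.2662],[-0.2233,-0.3933,0.8919,-0.5517],[0.0211,-0.9167,-0.399,0.4281]])),
'top':(45.681479069632275,318.384,194.028,np.array([[-0.0045,-0.9994,0.0333,0.3854],[-0.9999,0.0039,-0.0163,0.2371],[0.0162,-0.0334,-0.9993,1.0709]]))}
def proj(n,P):
    fy,cx,cy,E=F[n]; f=200/np.tan(np.radians(fy/2)); p=(np.atleast_2d(P)-E[:,3])@E[:,:3]
    return np.c_[cx+f*p[:,0]/p[:,2],cy+f*p[:,1]/p[:,2]]
def c2w(s,P):
    c,si=np.cos(s[2]),np.sin(s[2]); P=np.atleast_2d(P)
    return np.c_[s[0]+c*P[:,0]-si*P[:,1],s[1]+si*P[:,0]+c*P[:,1],P[:,2]]
E
cat > fit.py <<'E'
from h import *
ys=[-.06,-.03,0,.03,.06]
def V(h): return [[x,y,.044+(h if (x,y)==(-.034,0) else 0)] for x in(-.034,-.004,.026) for y in ys]
top=[(466,276),(432,320),(399,361),(365,406),(331,450),(421,242),(388,285),(355,328),(321,372),(287,416),(378,209),(345,251),(311,295),(277,338),(243,381),(533,257),(329,519),(370,130),(168,393)]
sid=[(495,371),(434,356),(376,321),(318,331),(262,318),(520,345),(460,331),(403,319),(345,307),(290,295),(540,320),(484,308),(426,296),(371,284),(317,271)]
top=np.array(top)/4+[230,90]; sid=np.array(sid)/4+[230,140]
C=[[-.056,-.091,.034],[-.056,.091,.034],[.056,-.091,.034],[.056,.091,.034]]
def res(s): 
    return np.r_[(proj('top',c2w(s,V(s[3])+C))-top).ravel(),(proj('side',c2w(s,V(s[3])))-sid).ravel()]
r=least_squares(res,[.45,.25,.93,.01],loss='soft_l1'); s=r.x
e=res(s).reshape(-1,2); print(s.round(4),np.abs(e).mean()); print(e.round(1).tolist())
for n,m in(('top',19),('side',15)): print(n,e[:19].mean(0) if n=='top' else e[19:].mean(0))
# knob travel
for b in(0,.003,.006): print(b,proj('top',c2w(s,[-.077,.078-b,.024])),np.array([374,519])/4+[230,90],proj('side',c2w(s,[-.077,.078-b,.024])),np.array([190,380])/4+[230,140])
for th in(1.65,1.7,1.75,1.8):
    c,q=np.cos(th),np.sin(th); o=[.059-.115*c+.016*q,.091,.034+.115*q+.016*c]; o2=[o[0],-.091,o[2]]
    i=[.059-.115*c,.091,.034+.115*q]
    print(th,proj('top',c2w(s,[o,o2,i])).round(1).tolist(),proj('side',c2w(s,[i,[i[0],-.091,i[2]]])).round(1).tolist())
print('meas',(np.array([(86,334),(314,45),(100,352)])/4+[230,90]).tolist(),(np.array([(312,40),(658,93)])/4+[230,140]).tolist())
print('front',c2w(s,[-.056,0,.034]),'vial',c2w(s,[-.034,0,.044]),'hinge',c2w(s,[.059,0,.034]))
E
python3 fit.py
```

```text
[0.4712 0.2218 0.908  0.0109] 0.5807924166858359
[[0.4, -0.9], [0.4, -1.1], [0.5, -0.7], [0.3, -0.7], [0.3, -0.7], [0.7, -0.9], [0.5, -0.8], [0.3, -0.6], [0.3, -0.7], [0.3, -0.7], [0.5, -1.1], [0.3, -0.7], [0.4, -0.8], [0.4, -0.7], [0.4, -0.5], [-0.2, -0.7], [0.1, -0.5], [0.2, -0.1], [-0.3, -0.4], [-0.8, -0.4], [-0.7, -0.1], [-0.9, 0.0], [-1.0, -0.5], [-1.0, -0.5], [-1.2, -0.5], [-1.0, -0.2], [-1.2, -0.4], [-0.8, -0.6], [-0.8, -0.6], [-0.6, -0.4], [-1.1, -0.5], [-0.8, -0.6], [-0.8, -0.5], [-0.8, -0.2]]
top [ 0.30039921 -0.69872141]
side [-0.90931282 -0.39201558]
0 [[323.44291569 220.31917493]] [323.5  219.75] [[275.14711433 235.6377339 ]] [277.5 235. ]
0.003 [[324.27545669 219.24023267]] [323.5  219.75] [[276.54354932 235.9837868 ]] [277.5 235. ]
0.006 [[325.10782445 218.16151493]] [323.5  219.75] [[277.94370378 236.33076143]] [277.5 235. ]
1.65 [[255.5, 176.3], [312.8, 103.0], [262.0, 181.3]] [[304.6, 150.2], [390.9, 164.2]]
1.7 [[253.3, 174.6], [310.6, 101.4], [259.7, 179.5]] [[305.8, 149.8], [391.7, 163.6]]
1.75 [[251.2, 172.9], [308.3, 99.9], [257.4, 177.7]] [[307.1, 149.5], [392.6, 163.2]]
1.8 [[249.1, 171.3], [306.1, 98.4], [255.2, 176.0]] [[308.3, 149.3], [393.4, 162.9]]
meas [[251.5, 173.5], [308.5, 101.25], [255.0, 178.0]] [[308.0, 150.0], [394.5, 163.25]]
front [[0.43674361 0.17765937 0.034     ]] vial [[0.45028021 0.19500181 0.044     ]] hinge [[0.50750313 0.26831305 0.034     ]]
```

```bash
cat > g.py <<'E'
from h import *
S=(.4712,.2218,.908)
def ray(n,uv):
    fy,cx,cy,E=F[n]; f=200/np.tan(np.radians(fy/2)); d=E[:,:3]@np.array([(uv[0]-cx)/f,(uv[1]-cy)/f,1]); return E[:,3],d/np.linalg.norm(d)
def tri(a,b):
    (o1,d1),(o2,d2)=ray('top',a),ray('side',b); t=np.linalg.lstsq(np.c_[d1,-d2],o2-o1,rcond=None)[0]; p,q=o1+t[0]*d1,o2+t[1]*d2; return (p+q)/2,np.linalg.norm(p-q)
def w2c(p): c,s=np.cos(S[2]),np.sin(S[2]); x,y=p[0]-S[0],p[1]-S[1]; return np.array([c*x+s*y,-s*x+c*y])
def atz(n,uv,z): o,d=ray(n,uv); return o+d*(z-o[2])/d[2]
if __name__=='__main__':
    for a,b in(((405,42),(430,167)),((491,100),(518,182)),((405,42),(450,167))): print(tri(a,b))
    for nm,uv,z in(('b',(201,510),.038),('a',(558,341),.038),('bag',(310,60),.1),('bag',(450,120),.1),('bag',(390,110),.1)):
        print(nm,w2c(atz('top',np.array(uv)/4+[230,90],z)))
    for P in([-.034,0,0],[.13,.02,0],[-.02,.02,0],[-.08,.115,0]): print(P,c2w(S,P))
    from rig import robot
    o=robot.get_obs(); print(R.from_quat(o['tool_rot']).as_matrix().round(3))
E
python3 g.py
```

```text
(array([0.64536527, 0.08046042, 0.2034792 ]), np.float64(0.09970640161515062))
(array([ 0.59772585, -0.09888465,  0.22892924]), np.float64(0.03699545073952458))
(array([0.66248715, 0.07510611, 0.19917789]), np.float64(0.06976262266452049))
b [0.00143438 0.13054424]
a [-0.09600432 -0.06124027]
bag [ 0.09657677 -0.08950469]
bag [ 0.02071338 -0.10920165]
bag [ 0.04825601 -0.09432161]
[-0.034, 0, 0] [[0.450279   0.19499866 0.        ]]
[0.13, 0.02, 0] [[0.53542657 0.33658218 0.        ]]
[-0.02, 0.02, 0] [[0.44312804 0.21834098 0.        ]]
[-0.08, 0.115, 0] [[0.33132253 0.22950023 0.        ]]
[[ 0.947  0.32  -0.   ]
 [ 0.32  -0.947  0.002]
 [ 0.    -0.002 -1.   ]]
```

```bash
cat > plan.py <<'E'
from g import *
def world(cx,cy,z): p=c2w(S,[cx,cy,z])[0]; return p
def rows(pos,Rm,ends,turns):
    """world waypoints ends; turns: total world yaw (deg) per row"""
    out=[]
    for p,t in zip(ends,turns):
        d=np.round(Rm.T@(p-pos)*100,1); t=round(-t,1); pos=pos+Rm@d/100; out.append((d.tolist(),t)); Rm=Rm@R.from_euler('z',t,degrees=True).as_matrix()
    return out,pos,Rm
if __name__=='__main__':
    from rig import robot
    o=robot.get_obs(); p0=o['position']; Rm=R.from_quat(o['tool_rot']).as_matrix()
    T=world(-.040,0,.30); n=25
    a0,a1=np.arctan2(p0[1],p0[0]),np.arctan2(T[1],T[0]); r0,r1=np.hypot(*p0[:2]),np.hypot(*T[:2]); E=[]
    for k in range(1,n+1):
        s=k/n; r=r0+(r1-r0)*s-.06*np.sin(np.pi*s); a=a0+(a1-a0)*s; E.append(np.array([r*np.cos(a),r*np.sin(a),p0[2]+(T[2]-p0[2])*min(1,s*2)+.0*s]))
    o,p,M=rows(p0,Rm,E,[123.3/n]*n)
    for i in range(0,n,5): print(o[i:i+5])
    print(p,T,np.degrees(np.arctan2(M[1,0],M[0,0])),np.degrees(S[2])+90)
E
python3 plan.py
```

```text
[([4.0, -1.4, -0.5], -4.9), ([4.0, -1.4, -0.5], -4.9), ([3.9, -1.2, -0.5], -4.9), ([3.9, -1.2, -0.5], -4.9), ([3.7, -1.0, -0.5], -4.9)]
[([3.8, -0.9, -0.6], -4.9), ([3.6, -0.8, -0.5], -4.9), ([3.6, -0.6, -0.5], -4.9), ([3.6, -0.5, -0.5], -4.9), ([3.5, -0.3, -0.5], -4.9)]
[([3.4, -0.2, -0.5], -4.9), ([3.4, -0.0, -0.5], -4.9), ([3.3, 0.1, -0.3], -4.9), ([3.2, 0.2, 0.0], -4.9), ([3.2, 0.4, 0.1], -4.9)]
[([3.2, 0.6, -0.0], -4.9), ([3.1, 0.7, -0.0], -4.9), ([3.0, 0.8, -0.0], -4.9), ([3.0, 0.9, -0.0], -4.9), ([3.0, 1.1, -0.0], -4.9)]
[([2.9, 1.2, -0.0], -4.9), ([2.9, 1.3, -0.0], -4.9), ([2.8, 1.4, -0.0], -4.9), ([2.9, 1.4, 0.0], -4.9), ([2.8, 1.5, 0.0], -4.9)]
[0.44605281 0.19017236 0.3000996 ] [0.44658706 0.19026901 0.3       ] 141.16788243481173 142.02456779787875
```

Call:
{"op": "move_arm", "data": {"commands": [{"hand": 0, "travel": [3.6, -1.4, -1.5], "twist": [0, 0, -4.9]}, {"hand": 0, "travel": [3.6, -1.4, -1.5], "twist": [0, 0, -4.9]}, {"hand": 0, "travel": [3.6, -1.2, -1.5], "twist": [0, 0, -4.9]}, {"hand": 0, "travel": [3.6, -1.2, -1.0], "twist": [0, 0, -4.9]}, {"hand": 0, "travel": [3.7, -1.0, -0.8], "twist": [0, 0, -4.9]}]}}

```text
time: 0.52
position: [0.3304, -0.4508, 0.3002]
tool_rot: [0.929, 0.37, 0.0, 0.0]
ft_force: [0.6, -0.5, -0.3]
grip_width: 0.0615
grip_force: 0.0
```

Call:
{"op": "move_arm", "data": {"commands": [{"hand": 0, "travel": [3.8, -0.9, 0], "twist": [0, 0, -4.9]}, {"hand": 0, "travel": [3.7, -0.8, 0], "twist": [0, 0, -4.9]}, {"hand": 0, "travel": [3.7, -0.6, 0], "twist": [0, 0, -4.9]}, {"hand": 0, "travel": [3.7, -0.5, 0], "twist": [0, 0, -4.9]}, {"hand": 0, "travel": [3.6, -0.3, 0], "twist": [0, 0, -4.9]}]}}

```text
time: 0.93
position: [0.417, -0.2838, 0.2992]
tool_rot: [0.829, 0.559, 0.0, -0.0]
ft_force: [-0.1, 0.0, -0.6]
grip_width: 0.028
grip_force: 0.0
```

Call:
{"op": "move_arm", "data": {"commands": [{"hand": 0, "travel": [3.6, -0.2, 0], "twist": [0, 0, -4.9]}, {"hand": 0, "travel": [3.6, 0, 0], "twist": [0, 0, -4.9]}, {"hand": 0, "travel": [3.5, 0.1, 0], "twist": [0, 0, -4.9]}, {"hand": 0, "travel": [3.4, 0.2, 0], "twist": [0, 0, -4.9]}, {"hand": 0, "travel": [3.2, 0.4, 0], "twist": [0, 0, -4.9]}]}}

```text
time: 1.35
position: [0.4595, -0.1162, 0.2992]
tool_rot: [0.692, 0.722, 0.0, -0.0]
ft_force: [1.1, 0.6, 0.6]
grip_width: 0.0018
grip_force: 0.0
```

Call:
{"op": "move_arm", "data": {"commands": [{"hand": 0, "travel": [3.2, 0.6, 0], "twist": [0, 0, -4.9]}, {"hand": 0, "travel": [3.1, 0.7, 0], "twist": [0, 0, -4.9]}, {"hand": 0, "travel": [3.0, 0.8, 0], "twist": [0, 0, -4.9]}, {"hand": 0, "travel": [3.0, 0.9, 0], "twist": [0, 0, -4.9]}, {"hand": 0, "travel": [3.0, 1.1, 0], "twist": [0, 0, -4.9]}]}}

```text
time: 1.77
position: [0.4679, 0.0413, 0.2993]
tool_rot: [0.523, 0.852, -0.0, -0.0]
ft_force: [-0.3, 0.8, -0.1]
grip_width: 0.0003
grip_force: 0.0
```

```bash
cat > go.py <<'E'
import sys
from plan import *
from rig import robot
# usage: go.py cx cy z n  (case coords, m) -> rows
cx,cy,z,n=float(sys.argv[1]),float(sys.argv[2]),float(sys.argv[3]),int(sys.argv[4])
o=robot.get_obs(); p=np.array(o['position']); M=R.from_quat(o['tool_rot']).as_matrix(); h=np.degrees(np.arctan2(M[1,0],M[0,0])); T=world(cx,cy,z)
t=np.degrees(S[2])+90-h
print('case now',w2c(p).round(4),p[2].round(4),'yaw err',round(t,2),'F',np.round(o['ft_force'],1),'tilt',M[:,2].round(4),'q',o['q'].round(2))
r,_,_=rows(p,M,[p+(T-p)*(k+1)/n for k in range(n)],[t/n]*n); print(*r,sep='\n')
E
python3 go.py -.04 0 .30 5
```

```text
case now [-0.1443 -0.1084] 0.2993 yaw err 25.12 F [-0.3  0.8 -0.1] tilt [-5.e-04  0.e+00 -1.e+00] q [-0.15  0.24  1.73 -0.    1.18 -0.62]
([2.8, 1.0, -0.0], np.float64(-5.0))
([2.8, 1.2, -0.0], np.float64(-5.0))
([2.6, 1.4, -0.0], np.float64(-5.0))
([2.5, 1.7, -0.1], np.float64(-5.0))
([2.4, 1.9, 0.0], np.float64(-5.0))
```

Call:
{"op": "move_arm", "data": {"commands": [{"hand": 0, "travel": [2.8, 1.0, 0], "twist": [0, 0, -5]}, {"hand": 0, "travel": [2.8, 1.2, 0], "twist": [0, 0, -5]}, {"hand": 0, "travel": [2.6, 1.4, 0], "twist": [0, 0, -5]}, {"hand": 0, "travel": [2.5, 1.7, 0], "twist": [0, 0, -5]}, {"hand": 0, "travel": [2.4, 1.9, 0], "twist": [0, 0, -5]}]}}

```text
time: 2.18
position: [0.4467, 0.1903, 0.2993]
tool_rot: [0.326, 0.945, -0.0, -0.0]
ft_force: [0.4, -0.2, 0.1]
grip_width: 0.0006
grip_force: 0.0
```

Call:
{"op": "move_arm", "data": {"commands": [{"hand": 0, "travel": [0, 0, 3.5], "twist": [0, 0, 0]}, {"hand": 0, "travel": [0, 0, 3.5], "twist": [0, 0, 0]}, {"hand": 0, "travel": [0, 0, 2.0], "twist": [0, 0, 0]}, {"hand": 0, "travel": [0, 0, 0], "twist": [0, 0, 0]}, {"hand": 0, "travel": [0, 0, 0], "twist": [0, 0, 0]}]}}

```text
time: 2.6
position: [0.4467, 0.1889, 0.2087]
tool_rot: [0.328, 0.945, -0.001, -0.001]
ft_force: [0.2, -0.3, 1.1]
grip_width: 0.0008
grip_force: 0.0
```

```bash
python3 go.py -.04 0 .10 4
```

```text
case now [-0.0411 -0.0009] 0.2087 yaw err 0.35 F [ 0.2 -0.3  1.1] tilt [-3.1e-03 -5.0e-04 -1.0e+00] q [ 0.17  0.38  1.8   0.    0.96 -0.73]
([0.0, 0.0, 2.7], np.float64(-0.1))
([0.0, 0.1, 2.7], np.float64(-0.1))
([0.1, -0.0, 2.8], np.float64(-0.1))
([-0.0, 0.0, 2.7], np.float64(-0.1))
```

Call:
{"op": "move_arm", "data": {"commands": [{"hand": 0, "travel": [0, 0, 4.0], "twist": [0, 0, 0]}, {"hand": 0, "travel": [0, 0, 4.0], "twist": [0, 0, 0]}, {"hand": 0, "travel": [0, 0, 3.0], "twist": [0, 0, 0]}, {"hand": 0, "travel": [0, 0, 1.5], "twist": [0, 0, 0]}, {"hand": 0, "travel": [0, 0, 0], "twist": [0, 0, 0]}]}}

```text
time: 3.02
position: [0.4471, 0.1886, 0.0831]
tool_rot: [0.329, 0.944, -0.001, -0.001]
ft_force: [0.4, -0.1, -0.4]
grip_width: 0.0004
grip_force: 0.0
```

```bash
python3 go.py -.04 0 .07 1; python3 - <<'E'
from rig import robot
import cv2
s=robot.camera("side")["frame"][110:260,230:410,::-1]
cv2.imwrite("pics/s1.png",cv2.resize(s,None,fx=4,fy=4,interpolation=cv2.INTER_CUBIC))
E
```

```text
case now [-0.041  -0.0015] 0.0831 yaw err 0.4 F [ 0.4 -0.1 -0.4] tilt [-3.1e-03 -5.0e-04 -1.0e+00] q [ 0.17  0.6   1.91 -0.    0.63 -0.73]
([0.1, 0.1, 1.3], np.float64(-0.4))
```

View pics/s1.png

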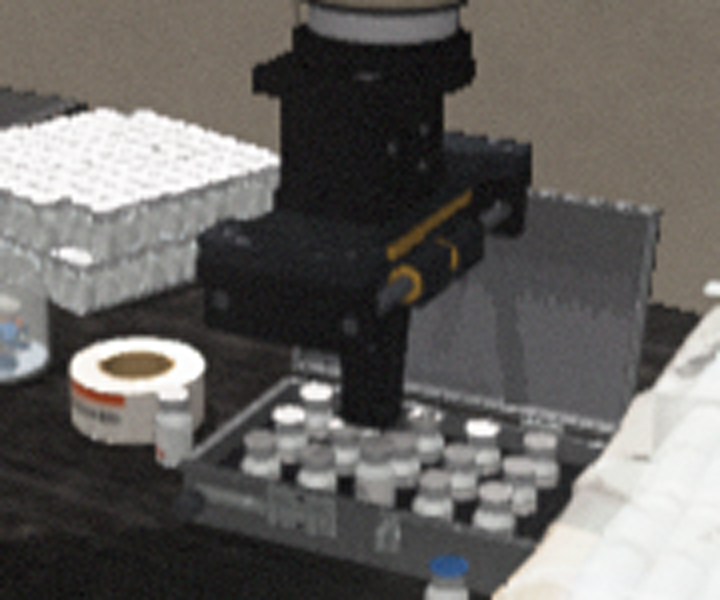

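The side view shows the closed fingers (crop 375,410) just above the proud cap (375,455), and the gripper body clear of the lid. Pressing next.

Call:
{"op": "move_arm", "data": {"commands": [{"hand": 0, "travel": [0, 0.1, 1.2], "twist": [0, 0, 0]}, {"hand": 0, "travel": [0.1, 0, 0.2], "twist": [0, 0, 0]}, {"hand": 0, "travel": [0, 0, 0.2], "twist": [0, 0, 0]}, {"hand": 0, "travel": [0, 0, 0.2], "twist": [0, 0, 0]}, {"hand": 0, "travel": [0, 0, 0], "twist": [0, 0, 0]}]}}

```text
time: 3.48
position: [0.4485, 0.1906, 0.0678]
tool_rot: [0.328, 0.945, 0.001, 0.002]
ft_force: [0.8, 0.6, 1.9]
grip_width: 0.0002
grip_force: 1.1
```

Call:
{"op": "move_arm", "data": {"commands": [{"hand": 0, "travel": [0, 0, 0.2], "twist": [0, 0, 0]}, {"hand": 0, "travel": [0, 0, 0.2], "twist": [0, 0, 0]}, {"hand": 0, "travel": [0, 0, 0], "twist": [0, 0, 0]}]}}

```text
time: 3.73
position: [0.4483, 0.1905, 0.0628]
tool_rot: [0.328, 0.945, 0.001, 0.001]
ft_force: [2.5, 1.2, 2.0]
grip_width: 0.0004
grip_force: 1.1
```

Contact at about 2 N. Continuing in small steps.

Call:
{"op": "move_arm", "data": {"commands": [{"hand": 0, "travel": [0, 0, 0.2], "twist": [0, 0, 0]}, {"hand": 0, "travel": [0, 0, 0.1], "twist": [0, 0, 0]}, {"hand": 0, "travel": [0, 0, 0], "twist": [0, 0, 0]}]}}

```text
time: 3.98
position: [0.4475, 0.1904, 0.0594]
tool_rot: [0.328, 0.945, 0.0, 0.0]
ft_force: [1.3, 0.1, 1.1]
grip_width: 0.0005
grip_force: 0.9
```

Call:
{"op": "move_arm", "data": {"commands": [{"hand": 0, "travel": [0, 0, 0.1], "twist": [0, 0, 0]}, {"hand": 0, "travel": [0, 0, 0], "twist": [0, 0, 0]}]}}

```text
time: 4.15
position: [0.4475, 0.1904, 0.0588]
tool_rot: [0.328, 0.945, 0.0, 0.0]
ft_force: [1.3, -0.0, 4.9]
grip_width: 0.0003
grip_force: 2.5
```

Call:
{"op": "move_arm", "data": {"commands": [{"hand": 0, "travel": [0, 0, 0.1], "twist": [0, 0, 0]}, {"hand": 0, "travel": [0, 0, 0], "twist": [0, 0, 0]}]}}

```text
time: 4.32
position: [0.4475, 0.1904, 0.0587]
tool_rot: [0.328, 0.945, 0.0, 0.0]
ft_force: [-0.3, 0.1, 12.8]
grip_width: 0.0006
grip_force: 6.6
```

Hard stop reached at z = 0.0587 with 13 N, so the vial is seated. Now up, and over behind the lid.

Call:
{"op": "move_arm", "data": {"commands": [{"hand": 0, "travel": [0, 0, 0], "twist": [0, 0, 0]}, {"hand": 0, "travel": [0, 0, -3.0], "twist": [0, 0, 0]}, {"hand": 0, "travel": [0, 0, -4.0], "twist": [0, 0, 0]}, {"hand": 0, "travel": [0, 0, -4.0], "twist": [0, 0, 0]}, {"hand": 0, "travel": [0, 0, -4.0], "twist": [0, 0, 0]}]}}

```text
time: 4.73
position: [0.4449, 0.1899, 0.2081]
tool_rot: [0.328, 0.945, -0.001, -0.003]
ft_force: [0.9, -0.8, -0.4]
grip_width: 0.0006
grip_force: 0.0
```

```bash
python3 go.py .14 .03 .205 5; python3 - <<'E'
from rig import robot
import cv2
s=robot.camera("side")["frame"][110:260,230:410,::-1]
cv2.imwrite("pics/s2.png",cv2.resize(s,None,fx=4,fy=4,interpolation=cv2.INTER_CUBIC))
E
```

```text
case now [-0.0413  0.0011] 0.2081 yaw err 0.36 F [ 0.9 -0.8 -0.4] tilt [-0.0057 -0.001  -1.    ] q [ 0.17  0.38  1.81 -0.    0.96 -0.73]
([0.6, 3.6, 0.0], np.float64(-0.1))
([0.6, 3.6, 0.1], np.float64(-0.1))
([0.6, 3.7, 0.0], np.float64(-0.1))
([0.6, 3.6, 0.1], np.float64(-0.1))
([0.5, 3.6, 0.0], np.float64(-0.1))
```

View pics/s2.png

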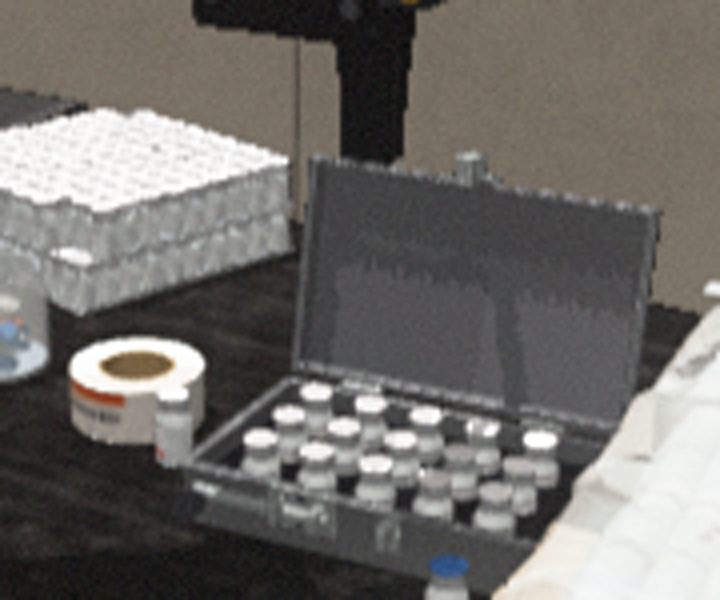

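The crop shows the middle front cap (376,464) level with its neighbours. Now over the lid and down behind it.

Call:
{"op": "move_arm", "data": {"commands": [{"hand": 0, "travel": [0.6, 3.6, 0], "twist": [0, 0, 0]}, {"hand": 0, "travel": [0.6, 3.6, 0], "twist": [0, 0, 0]}, {"hand": 0, "travel": [0.6, 3.7, 0], "twist": [0, 0, 0]}, {"hand": 0, "travel": [0.6, 3.6, 0], "twist": [0, 0, 0]}, {"hand": 0, "travel": [0.5, 3.6, 0], "twist": [0, 0, 0]}]}}

```text
time: 5.2
position: [0.5356, 0.3513, 0.2062]
tool_rot: [0.328, 0.945, -0.002, -0.002]
ft_force: [1.5, -0.1, -0.1]
grip_width: 0.0005
grip_force: 0.0
```

Call:
{"op": "move_arm", "data": {"commands": [{"hand": 0, "travel": [0, 0, 3], "twist": [0, 0, 0]}, {"hand": 0, "travel": [0, 0, 3], "twist": [0, 0, 0]}, {"hand": 0, "travel": [0, 0, 3], "twist": [0, 0, 0]}, {"hand": 0, "travel": [0, 0, 0], "twist": [0, 0, 0]}]}}

```text
time: 5.53
position: [0.5308, 0.348, 0.11]
tool_rot: [0.328, 0.945, -0.006, -0.006]
ft_force: [-1.9, -1.2, -0.4]
grip_width: 0.0006
grip_force: 0.0
```

```bash
python3 go.py .10 .03 .115 3
python3 - <<'E'
import numpy as np
for th in(1.76,1.5,1.3,1.1,.9,.7,.5,.3,.15,0):
    r=.075;c,s=np.cos(th),np.sin(th); print(th,'tcp x,z', round(.059-r*c+.016*s+.015,3), round(.034+r*s+.016*c+.014,3))
E
```

```text
case now [0.1361 0.0307] 0.11 yaw err 0.33 F [-1.9 -1.2 -0.4] tilt [-0.0156 -0.0069 -0.9999] q [ 0.4   0.7   1.5  -0.    0.96 -0.5 ]
([-0.0, -1.2, -0.1], np.float64(-0.1))
([-0.1, -1.2, -0.2], np.float64(-0.1))
([0.0, -1.2, -0.1], np.float64(-0.1))
1.76 tcp x,z 0.104 0.119
1.5 tcp x,z 0.085 0.124
1.3 tcp x,z 0.069 0.125
1.1 tcp x,z 0.054 0.122
0.9 tcp x,z 0.04 0.117
0.7 tcp x,z 0.027 0.109
0.5 tcp x,z 0.016 0.098
0.3 tcp x,z 0.007 0.085
0.15 tcp x,z 0.002 0.075
0 tcp x,z -0.001 0.064
```

Call:
{"op": "move_arm", "data": {"commands": [{"hand": 0, "travel": [0, -1.5, -0.5], "twist": [0, 0, 0]}, {"hand": 0, "travel": [0, -1.2, -0.3], "twist": [0, 0, 0]}, {"hand": 0, "travel": [0, -1.2, 0], "twist": [0, 0, 0]}, {"hand": 0, "travel": [0, -1.2, 0], "twist": [0, 0, 0]}, {"hand": 0, "travel": [0, 0, 0], "twist": [0, 0, 0]}]}}

```text
time: 5.95
position: [0.5037, 0.309, 0.1267]
tool_rot: [0.329, 0.944, -0.001, -0.001]
ft_force: [-0.6, -0.3, -1.0]
grip_width: 0.0007
grip_force: 0.0
```

Call:
{"op": "move_arm", "data": {"commands": [{"hand": 0, "travel": [0, -0.8, 0], "twist": [0, 0, 0]}, {"hand": 0, "travel": [0, -0.8, 0], "twist": [0, 0, 0]}, {"hand": 0, "travel": [0, -0.8, 0], "twist": [0, 0, 0]}, {"hand": 0, "travel": [0, -0.7, 0], "twist": [0, 0, 0]}, {"hand": 0, "travel": [0, 0, 0], "twist": [0, 0, 0]}]}}

```text
time: 6.37
position: [0.4844, 0.2847, 0.1254]
tool_rot: [0.328, 0.945, -0.001, -0.001]
ft_force: [-1.6, 0.2, -0.4]
grip_width: 0.0002
grip_force: 0.0
```

```bash
python3 go.py .027 .03 .107 4; python3 - <<'E'
from rig import robot
import cv2
s=robot.camera("side")["frame"][110:260,230:410,::-1]
cv2.imwrite("pics/s3.png",cv2.resize(s,None,fx=4,fy=4,interpolation=cv2.INTER_CUBIC))
E
```

```text
case now [0.0577 0.0283] 0.1254 yaw err 0.38 F [-1.6  0.2 -0.4] tilt [-0.0023 -0.0013 -1.    ] q [ 0.33  0.6   1.69 -0.    0.86 -0.57]
([0.0, -0.8, 0.5], np.float64(-0.1))
([0.1, -0.7, 0.4], np.float64(-0.1))
([0.0, -0.8, 0.5], np.float64(-0.1))
([0.1, -0.8, 0.4], np.float64(-0.1))
```

View pics/s3.png

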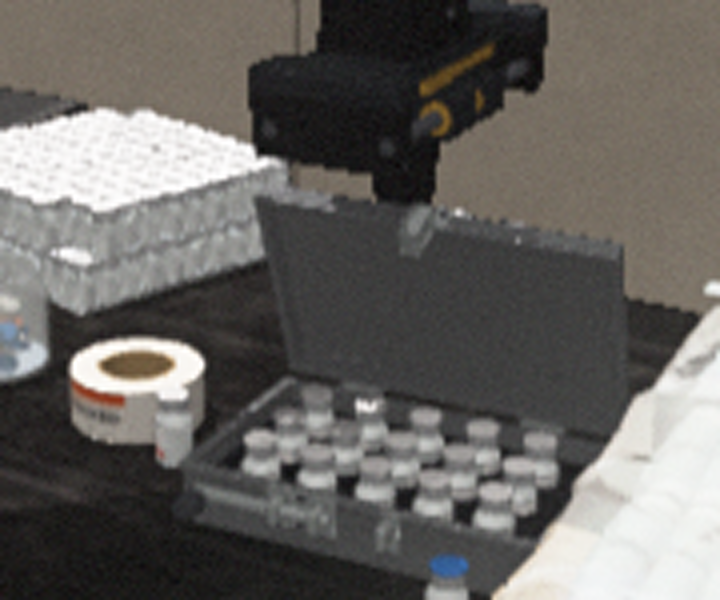

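The lid (front edge at crop 260–620, 200–245) is following the fingers over, at about 1.15 rad. Continuing along the arc.

Call:
{"op": "move_arm", "data": {"commands": [{"hand": 0, "travel": [0, -0.8, 0.4], "twist": [0, 0, 0]}, {"hand": 0, "travel": [0, -0.8, 0.4], "twist": [0, 0, 0]}, {"hand": 0, "travel": [0, -0.8, 0.5], "twist": [0, 0, 0]}, {"hand": 0, "travel": [0, -0.8, 0.6], "twist": [0, 0, 0]}, {"hand": 0, "travel": [0, 0, 0], "twist": [0, 0, 0]}]}}

```text
time: 6.83
position: [0.463, 0.259, 0.105]
tool_rot: [0.329, 0.944, -0.002, -0.002]
ft_force: [-0.3, -0.2, 0.2]
grip_width: 0.0007
grip_force: 0.0
```

Call:
{"op": "move_arm", "data": {"commands": [{"hand": 0, "travel": [0, -0.6, 0.6], "twist": [0, 0, 0]}, {"hand": 0, "travel": [0, -0.5, 0.6], "twist": [0, 0, 0]}, {"hand": 0, "travel": [0, -0.5, 0.6], "twist": [0, 0, 0]}, {"hand": 0, "travel": [0, -0.4, 0.6], "twist": [0, 0, 0]}, {"hand": 0, "travel": [0, 0, 0], "twist": [0, 0, 0]}]}}

```text
time: 7.25
position: [0.4519, 0.2443, 0.0811]
tool_rot: [0.329, 0.944, -0.001, -0.002]
ft_force: [-1.5, 0.4, -0.7]
grip_width: 0.0002
grip_force: 0.0
```

```bash
python3 go.py -.02 .03 .064 4
```

```text
case now [0.0059 0.029 ] 0.0811 yaw err 0.38 F [-1.5  0.4 -0.7] tilt [-0.0038 -0.0011 -1.    ] q [ 0.28  0.63  1.83 -0.    0.68 -0.62]
([0.0, -0.6, 0.4], np.float64(-0.1))
([0.0, -0.7, 0.5], np.float64(-0.1))
([0.1, -0.6, 0.4], np.float64(-0.1))
([-0.0, -0.7, 0.4], np.float64(-0.1))
```

Call:
{"op": "move_arm", "data": {"commands": [{"hand": 0, "travel": [0, -0.6, 0.3], "twist": [0, 0, 0]}, {"hand": 0, "travel": [0, -0.6, 0.3], "twist": [0, 0, 0]}, {"hand": 0, "travel": [0, -0.6, 0.3], "twist": [0, 0, 0]}, {"hand": 0, "travel": [0, -0.6, 0.3], "twist": [0, 0, 0]}, {"hand": 0, "travel": [0, 0, 0], "twist": [0, 0, 0]}]}}

```text
time: 7.67
position: [0.4367, 0.2252, 0.0699]
tool_rot: [0.329, 0.944, -0.001, -0.002]
ft_force: [-0.9, -1.2, -0.5]
grip_width: 0.0007
grip_force: 0.0
```

Call:
{"op": "move_arm", "data": {"commands": [{"hand": 0, "travel": [0, -0.4, 0.2], "twist": [0, 0, 0]}, {"hand": 0, "travel": [0, -0.4, 0.1], "twist": [0, 0, 0]}, {"hand": 0, "travel": [0, 0, 0.1], "twist": [0, 0, 0]}, {"hand": 0, "travel": [0, 0, 0], "twist": [0, 0, 0]}]}}

```text
time: 8.0
position: [0.4333, 0.2198, 0.0664]
tool_rot: [0.328, 0.945, -0.0, -0.0]
ft_force: [1.7, -0.3, -0.1]
grip_width: 0.0006
grip_force: 0.0
```

Call:
{"op": "move_arm", "data": {"commands": [{"hand": 0, "travel": [0, 0, 0.2], "twist": [0, 0, 0]}, {"hand": 0, "travel": [0, 0, 0.1], "twist": [0, 0, 0]}, {"hand": 0, "travel": [0, 0, 0], "twist": [0, 0, 0]}]}}

```text
time: 8.25
position: [0.4338, 0.2201, 0.0643]
tool_rot: [0.328, 0.945, -0.0, 0.0]
ft_force: [-0.8, -1.5, 8.5]
grip_width: 0.0003
grip_force: 4.0
```

Call:
{"op": "move_arm", "data": {"commands": [{"hand": 0, "travel": [0, 0, 0.1], "twist": [0, 0, 0]}, {"hand": 0, "travel": [0, 0, 0], "twist": [0, 0, 0]}]}}

```text
time: 8.42
position: [0.4337, 0.2201, 0.0641]
tool_rot: [0.328, 0.945, -0.0, 0.0]
ft_force: [-3.0, -2.6, 15.8]
grip_width: 0.0006
grip_force: 8.0
```

Call:
{"op": "move_arm", "data": {"commands": [{"hand": 0, "travel": [0, 0, 0.1], "twist": [0, 0, 0]}, {"hand": 0, "travel": [0, 0, 0], "twist": [0, 0, 0]}, {"hand": 0, "travel": [0, 0, 0], "twist": [0, 0, 0]}]}}

```text
time: 8.67
position: [0.4337, 0.2201, 0.0639]
tool_rot: [0.328, 0.945, 0.0, 0.0]
ft_force: [-5.2, -2.1, 24.7]
grip_width: 0.0006
grip_force: 12.0
```

Hard stop at z = 0.064 with 25 N, so the lid is shut. Now to the knob.

Call:
{"op": "move_arm", "data": {"commands": [{"hand": 0, "travel": [0, 0, -2.5], "twist": [0, 0, 0]}, {"hand": 0, "travel": [0, 0, -2.0], "twist": [0, 0, 0]}, {"hand": 0, "travel": [0, 0, 0], "twist": [0, 0, 0]}]}}

```text
time: 8.92
position: [0.436, 0.2209, 0.1094]
tool_rot: [0.328, 0.945, 0.002, 0.003]
ft_force: [0.8, 0.3, 0.3]
grip_width: 0.0005
grip_force: 0.0
```

```bash
python3 go.py -.087 .115 .10 4
```

```text
case now [-0.0224  0.0272] 0.1094 yaw err 0.34 F [0.8 0.3 0.3] tilt [ 0.0066  0.0017 -1.    ] q [ 0.24  0.55  1.89  0.    0.69 -0.66]
([2.2, -1.6, 0.2], np.float64(-0.1))
([2.2, -1.7, 0.2], np.float64(-0.1))
([2.2, -1.6, 0.3], np.float64(-0.1))
([2.2, -1.6, 0.2], np.float64(-0.1))
```

Call:
{"op": "move_arm", "data": {"commands": [{"hand": 0, "travel": [2.2, -1.6, 0.2], "twist": [0, 0, 0]}, {"hand": 0, "travel": [2.2, -1.7, 0.2], "twist": [0, 0, 0]}, {"hand": 0, "travel": [2.2, -1.6, 0.3], "twist": [0, 0, 0]}, {"hand": 0, "travel": [2.2, -1.6, 0.2], "twist": [0, 0, 0]}, {"hand": 0, "travel": [0, 0, 0], "twist": [0, 0, 0]}]}}

```text
time: 9.33
position: [0.316, 0.2222, 0.0966]
tool_rot: [0.327, 0.945, -0.004, -0.005]
ft_force: [0.0, 0.1, -0.0]
grip_width: 0.0007
grip_force: 0.0
```

```bash
python3 go.py -.087 .115 .032 3; python3 - <<'E'
from rig import robot
import cv2
a=[robot.camera(n)["frame"][:,:,::-1] for n in("side","top")]
a=[a[0][140:280,230:410],a[1][120:260,250:430]]
cv2.imwrite("pics/k1.png",cv2.vconcat([cv2.resize(x,None,fx=2.1,fy=2.1,interpolation=cv2.INTER_CUBIC) for x in a]) if 0 else cv2.resize(cv2.hconcat(a),None,fx=2.2,fy=2.2,interpolation=cv2.INTER_CUBIC))
E
```

```text
case now [-0.0952  0.1226] 0.0966 yaw err 0.24 F [ 0.   0.1 -0. ] tilt [-0.0119 -0.0037 -0.9999] q [ 0.32  0.51  2.13  0.    0.51 -0.58]
([-0.3, 0.3, 2.1], np.float64(-0.1))
([-0.2, 0.3, 2.2], np.float64(-0.1))
([-0.3, 0.3, 2.1], np.float64(-0.1))
```

View pics/k1.png

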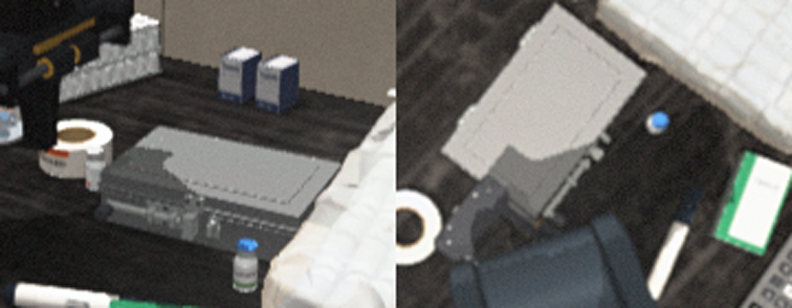

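The lid is shut, with a flat outline and the hasp hanging at the front. The fingers are left of the knob; lowering now.

Call:
{"op": "move_arm", "data": {"commands": [{"hand": 0, "travel": [-0.3, 0.3, 2.1], "twist": [0, 0, 0]}, {"hand": 0, "travel": [-0.2, 0.3, 2.0], "twist": [0, 0, 0]}, {"hand": 0, "travel": [0, 0.1, 1.5], "twist": [0, 0, 0]}, {"hand": 0, "travel": [0, 0, 0.5], "twist": [0, 0, 0]}, {"hand": 0, "travel": [0, 0, 0], "twist": [0, 0, 0]}]}}

```text
time: 9.85
position: [0.3336, 0.2261, 0.0353]
tool_rot: [0.329, 0.944, -0.0, -0.0]
ft_force: [-0.2, 0.9, 1.3]
grip_width: 0.0003
grip_force: 0.0
```

```bash
python3 go.py -.087 .0695 .032 5
```

```text
case now [-0.0813  0.1111] 0.0353 yaw err 0.39 F [-0.2  0.9  1.3] tilt [-1.e-03 -3.e-04 -1.e+00] q [ 0.32  0.67  2.13 -0.    0.34 -0.58]
([-0.8, -0.1, 0.1], np.float64(-0.1))
([-0.9, -0.1, 0.0], np.float64(-0.1))
([-0.8, -0.1, 0.1], np.float64(-0.1))
([-0.8, -0.1, 0.1], np.float64(-0.1))
([-0.9, -0.2, 0.0], np.float64(-0.1))
```

Call:
{"op": "move_arm", "data": {"commands": [{"hand": 0, "travel": [0, -0.6, 0.3], "twist": [0, 0, 0]}, {"hand": 0, "travel": [-1.0, 0, 0], "twist": [0, 0, 0]}, {"hand": 0, "travel": [-0.8, 0, 0], "twist": [0, 0, 0]}, {"hand": 0, "travel": [-0.7, 0, 0], "twist": [0, 0, 0]}, {"hand": 0, "travel": [0, 0, 0], "twist": [0, 0, 0]}]}}

```text
time: 10.27
position: [0.3504, 0.2052, 0.034]
tool_rot: [0.329, 0.944, 0.001, 0.001]
ft_force: [0.2, 0.2, -0.0]
grip_width: 0.0006
grip_force: 0.0
```

Call:
{"op": "move_arm", "data": {"commands": [{"hand": 0, "travel": [-0.5, 0, 0], "twist": [0, 0, 0]}, {"hand": 0, "travel": [-0.5, 0, 0], "twist": [0, 0, 0]}, {"hand": 0, "travel": [-0.4, 0, 0], "twist": [0, 0, 0]}, {"hand": 0, "travel": [-0.3, 0, 0], "twist": [0, 0, 0]}, {"hand": 0, "travel": [0, 0, 0], "twist": [0, 0, 0]}]}}

```text
time: 10.68
position: [0.3626, 0.1951, 0.0336]
tool_rot: [0.329, 0.944, 0.0, 0.0]
ft_force: [-0.1, -0.1, 1.4]
grip_width: 0.0005
grip_force: 0.1
```

```bash
python3 go.py -.087 .064 .032 3
```

```text
case now [-0.0879  0.0691] 0.0336 yaw err 0.39 F [-0.1 -0.1  1.4] tilt [ 8.e-04  1.e-04 -1.e+00] q [ 0.22  0.68  2.11 -0.    0.35 -0.68]
([-0.2, 0.0, 0.1], np.float64(-0.1))
([-0.1, 0.1, 0.0], np.float64(-0.1))
([-0.2, -0.0, 0.1], np.float64(-0.1))
```

Call:
{"op": "move_arm", "data": {"commands": [{"hand": 0, "travel": [-0.3, 0, 0], "twist": [0, 0, 0]}, {"hand": 0, "travel": [-0.2, 0, 0], "twist": [0, 0, 0]}, {"hand": 0, "travel": [0, 0, 0], "twist": [0, 0, 0]}]}}

```text
time: 10.93
position: [0.3658, 0.1922, 0.0335]
tool_rot: [0.328, 0.945, -0.0, -0.0]
ft_force: [-1.2, 2.5, 1.1]
grip_width: 0.0005
grip_force: 0.9
```

Call:
{"op": "move_arm", "data": {"commands": [{"hand": 0, "travel": [-0.15, 0, 0], "twist": [0, 0, 0]}, {"hand": 0, "travel": [0, 0, 0], "twist": [0, 0, 0]}]}}

```text
time: 11.1
position: [0.3661, 0.1916, 0.0335]
tool_rot: [0.328, 0.945, -0.0, -0.001]
ft_force: [-2.7, 5.7, 0.9]
grip_width: 0.0003
grip_force: 2.9
```

Call:
{"op": "move_arm", "data": {"commands": [{"hand": 0, "travel": [-0.15, 0, 0], "twist": [0, 0, 0]}, {"hand": 0, "travel": [0, 0, 0], "twist": [0, 0, 0]}]}}

```text
time: 11.27
position: [0.3663, 0.1911, 0.0335]
tool_rot: [0.329, 0.944, -0.0, -0.002]
ft_force: [-4.2, 10.7, 1.5]
grip_width: 0.0005
grip_force: 4.8
```

```bash
python3 go.py -.087 .064 .032 1;python3 - <<'E'
from rig import robot
import cv2
a=[robot.camera(n)["frame"][:,:,::-1] for n in("side","top")]
a=[a[0][170:270,240:370],a[1][140:240,280:410]]
cv2.imwrite("pics/k2.png",cv2.resize(cv2.hconcat(a),None,fx=3,fy=3,interpolation=cv2.INTER_CUBIC))
E
```

```text
case now [-0.0888  0.0638] 0.0335 yaw err 0.38 F [-4.2 10.7  1.5] tilt [-3.4e-03  4.0e-04 -1.0e+00] q [ 0.21  0.68  2.11  0.    0.36 -0.7 ]
([0.0, 0.2, 0.1], np.float64(-0.4))
```

View pics/k2.png

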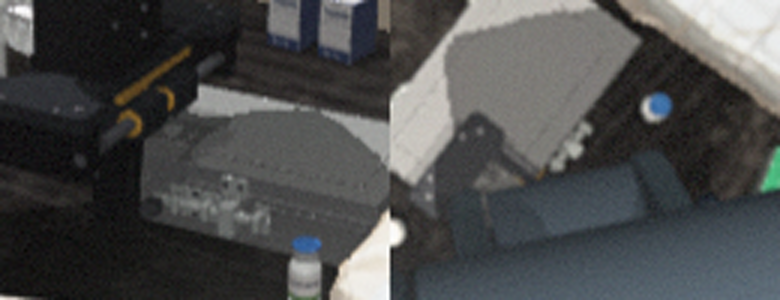

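The bolt is home: stopped at case y = 0.0638 (0.064 expected) with 11 N, and the knob at side pixel (290,239), as predicted for home. Retreating.

Call:
{"op": "move_arm", "data": {"commands": [{"hand": 0, "travel": [0, 0, 0], "twist": [0, 0, 0]}, {"hand": 0, "travel": [1.0, 0, 0], "twist": [0, 0, 0]}, {"hand": 0, "travel": [1.5, 0, 0], "twist": [0, 0, 0]}, {"hand": 0, "travel": [0, 0, -3], "twist": [0, 0, 0]}, {"hand": 0, "travel": [0, 0, -4], "twist": [0, 0, 0]}]}}

```text
time: 11.78
position: [0.3459, 0.2056, 0.1016]
tool_rot: [0.328, 0.945, -0.003, -0.004]
ft_force: [1.5, -0.1, -0.1]
grip_width: 0.0005
grip_force: 0.0
```

Call:
{"op": "move_arm", "data": {"commands": [{"hand": 0, "travel": [0, 0, -4], "twist": [0, 0, 0]}, {"hand": 0, "travel": [0, 0, -3], "twist": [0, 0, 0]}, {"hand": 0, "travel": [0, 0, 0], "twist": [0, 0, 0]}, {"hand": 0, "travel": [0, 0, 0], "twist": [0, 0, 0]}]}}

```text
time: 12.12
position: [0.3498, 0.2063, 0.1753]
tool_rot: [0.328, 0.945, 0.002, 0.003]
ft_force: [-0.6, 0.2, -0.6]
grip_width: 0.0003
grip_force: 0.0
```

```bash
python3 - <<'E'
from rig import robot
import cv2
a=robot.camera("side")["frame"][:,:,::-1][170:270,240:400]
cv2.imwrite("pics/k3.png",cv2.resize(a,None,fx=4,fy=4,interpolation=cv2.INTER_CUBIC))
E
```

```text
(no output)
```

View pics/k3.png

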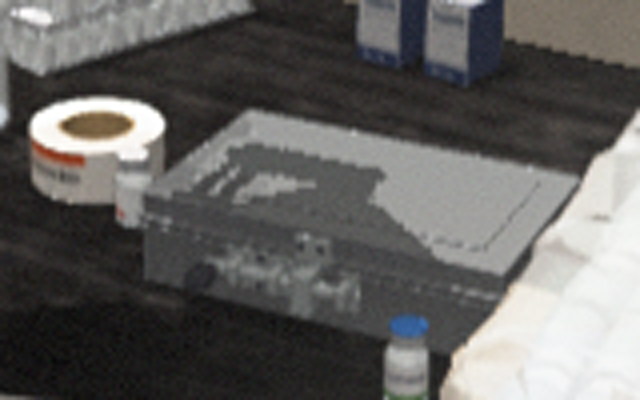

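The lid is flat shut, the knob (crop 200,275) is against the guide with the bolt through the hasp (300,275), and the bystanders in view are upright and in place. Handing in.

```bash
python3 -c "
from rig import robot
print(robot.hand_in())"
```

```text
the job is handed in; nothing more can be done
None
```

The job is handed in, with no verdict shown: the proud vial is pressed level, the lid is shut, the bolt is home through the hasp, and the arm is clear at about 12 s.

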